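# Put the lids back on the porcelain ware

## Robot

A 6-joint arm with a two-finger parallel gripper is mounted at the origin on the work surface. World frame = base frame: x ahead of the robot, y to its left, z up, the work surface at z = 0. Lengths are in m, angles in rad, forces in N, time in s.
With the tool pointing down it reaches from about 0.35 to 0.975 m from the base axis. Payload 4.9 kg.
Tool frame: the origin (TCP) lies midway between the tips of the shut fingers; the grasp point (between the pads) lies ctrl.grip_point_offset behind it (ctrl.grip_point_offset is the distance from the TCP to the grasp point, in m); x points along the fingers, y is the direction in which the jaws open and shut, and the axes are right-handed (so a half turn about x gives the same grasp; the last joint's range is limited). The gripper opens to 85 mm and grips with 20 to 120 N. Pads are 22 mm wide; open, the fingers measure 114 mm over their backs; the gripper's body (76 mm by 85 mm) begins 54 mm behind the grasp point. The pads swing forward as they close: fully open they stand 13 mm farther back than shut.
Start: joints at [-1.4, 0.053, 1.613, -0, 1.476, -0.119], TCP at [0.179, -0.599, 0.231] pointing down, gripper open.
Joint ranges: [-3.01, 3.01], [-1.01, 2.22], [0.06, 2.58], [-1.02, 4.17], [0.09, 2.62], [-3.14, 3.14]. Speed limits (rad/s): [2.57, 2.57, 3.14, 3.14, 3.14, 3.14].

## Interface

Orientations are given as a rotation vector (axis times angle).
In Python, from station import ctrl gives the robot as it stands. The module is installed in compiled form; this text tells all that it offers.
- The arm moves only by the tool drive_tool, never from a script. Its argument "commands" is text: rows parted by semicolons, each of 5 numbers parted by spaces: the closure, from -1 (fully open) to 1 (shut), so that 0 is half open, then the shift along the tool's x, y, z in units of 40 mm (1.0 is 40 mm), then the turn about the tool's x in units of 5 degrees (1.0 is 5 degrees). A call has 1 to 8 rows; each row is the pose to reach, as a shift and turn from the pose commanded when the call began, along the tool's axes at that moment; what a row does not reach only later rows make up. A row lasts 1/12 s, in which the tool goes at most 41.7 mm and 7.16 degrees, less where a joint would pass 70% of its speed; a pose out of reach is approached as far as the arm can. A call with a gripper value outside its range is refused whole. The fingers move at their own pace and stop on an object; "newtons" is the grip in N (left out, the last holds). Time passes only in rows, so rows that repeat a pose let the fingers close. It gives the time, the measured TCP pose, the force and the opening at its end, in the units of the state.
- ctrl.get_obs(): the state, without advancing time (a new reading comes with each control period).
- ctrl.get_image(name): name is "scene" or "top" or "wrist"; returns (picture, depth): 384x512x3 uint8, blue, green, red; 384x512 float32, m along the optical axis (not along the pixel's ray), 0 where there is no reading.
- ctrl.camera_info(name): a dict with "K" (3x3 intrinsics, pixels), "T" (4x4, takes a point from camera to world coordinates). Camera axes: x right, y down, z forward; pixel columns grow to the right and rows downward; lengths in m; the calibration is good to about 2 mm. A picture is of the moment at which its call begins: read the wrist's pose just before it. camera_info takes no time and is no camera call; for the wrist camera it gives the pose at the moment of the call.
- ctrl.finish_job(): hands the job in, once; it reports no verdict.
The state is a dict: "t": time; "q": joint angles; "dq": joint speeds; "effort": joint torques, N m; "tool_pos": TCP position; "tool_rot": TCP orientation; "contact_force": force on the tool from outside, world axes, zero at the start; "wrist_torque": the same for the moment, N m; "opening": finger opening in m.
Only numpy, scipy, OpenCV 4.12 (cv2) and the standard library are available. Lean on these libraries where they do the work, as an engineer would, in place of code of your own. Each camera call takes 0.05 s, during which the arm holds its last target.

## Task

The washed porcelain on the lab bench is dry and is to go back into the cupboard: put each of the four lids on the vessel it belongs to - the small, medium and large crucible and the oblong trough - so that it lies flat on the rim and closes the mouth, with the vessel standing upright on the bench. Lower each lid into place, never drop it, and do not knock over or shift the two little amber sample bottles that stand among the ware.

Things in the scene. Friction and masses are not known exactly. Their poses are not given: they have to be found in the camera images.
- lid_s_knob (a point): lid of the small crucible: white porcelain disc 58 mm across, lying on the bench with its upright round knob (18 mm thick, 24 mm tall) on top. This point: the knob's centre, 24 mm above the lid's underside, 12 mm below the knob's top, 12 mm above the disc at the knob's foot. Below the disc a tapered plug (27 mm across, 6 mm deep) drops into the mouth; this point is then 18 mm above the rim.
- lid_m_knob (a point): lid of the medium crucible: white porcelain disc 80 mm across, lying on the bench with its upright round knob (20 mm thick, 24 mm tall) on top. This point: the knob's centre, 24 mm above the lid's underside, 12 mm below the knob's top, 12 mm above the disc at the knob's foot. Below the disc a tapered plug (47 mm across, 6 mm deep) drops into the mouth; this point is then 18 mm above the rim.
- lid_l_knob (a point): lid of the large crucible: white porcelain disc 106 mm across, lying on the bench with its upright round knob (22 mm thick, 24 mm tall) on top. This point: the knob's centre, 24 mm above the lid's underside, 12 mm below the knob's top, 12 mm above the disc at the knob's foot. Below the disc a tapered plug (72 mm across, 6 mm deep) drops into the mouth; this point is then 18 mm above the rim.
- lid_o_knob (a point): lid of the trough: white porcelain plate 116 (x) by 78 mm (y), lying with its upright bar handle on top, 46 mm long (x), 16 thick (y), 24 tall. This point: the handle's centre, 24 mm above the lid's underside, 12 mm below the handle's top, 12 mm above the plate; x is the long direction. Below, a tapered plug (81 by 43 mm, 6 mm deep) drops into the trough; this point is then 18 mm above the rim.
- crucible_s_mouth (a point): small round crucible of white porcelain, open at the top, tapering to a narrower foot: 46 mm across the rim, 38 mm high, mouth 39 mm across inside. It stands loose and upright on the bench. This point is the centre of its mouth, level with the rim (38 mm above the bench).
- crucible_m_mouth (a point): medium round crucible of white porcelain, open at the top, tapering to a narrower foot: 68 mm across the rim, 52 mm high, mouth 60 mm across inside. It stands loose and upright on the bench. This point is the centre of its mouth, level with the rim (52 mm above the bench).
- crucible_l_mouth (a point): large round crucible of white porcelain, open at the top, tapering to a narrower foot: 94 mm across the rim, 66 mm high, mouth 85 mm across inside. It stands loose and upright on the bench. This point is the centre of its mouth, level with the rim (66 mm above the bench).
- trough_mouth (a point): rectangular trough (staining dish) of white porcelain, open at the top, 104 mm (x) by 66 mm (y) outside, 95 by 57 mm inside, 52 mm high, standing loose on the bench. This point is the centre of its mouth, level with the rim (52 mm above the bench); x is its long direction.
- vial_1_center (a point): little amber glass sample bottle with a black cap, 27 mm across and 55 mm tall, standing loose and upright among the ware. This point is its centre, half-way up. Not to be moved.
- vial_2_center (a point): a second, identical little amber sample bottle, 27 mm across and 55 mm tall. This point is its centre, half-way up. Not to be moved.
Mind the look-alikes: they are no part of the job. Leave any purple look-alike of the part that bears lid_l_knob alone. Leave any pink or purple look-alike of the part that bears lid_m_knob alone.

How it is judged:
By the outcome, as a careful person would: the job done as asked, in the order asked, and still so for the second after the job is handed in, with the robot touching nothing.
It also fails if it takes over 128 s, if anything falls off the work surface, if the arm or the gripper's body presses on something with over 40 N, if the wrist force passes 120 N, or if a joint passes its speed limit or range.

## Working session

There is one attempt and no reset: what is moved stays moved. The work goes in short steps, Python scripts to look and compute and a tool call to move; the robot and the scene stay as the last step left them, time stands still between calls to the robot, and variables do not carry over. Pictures are saved under pics/ and viewed, and the job is handed in when it is done.

Besides the shell and the picture viewer there is one more tool, called after ">>>" as a command line: name --argument value ..., lists and objects as JSON in quotes. drive_tool: Moves the arm, as the interface text tells. Its arguments: {"type":"object","properties":{"commands":{"type":"string"},"newtons":{"type":"number"}},"required":["commands"]}

```bash
mkdir -p pics; cat > h.py <<'E'
import numpy as np,cv2
from station import ctrl
def world(name,depth,info=None):
    i=info or ctrl.camera_info(name);K=np.array(i["K"]);T=np.array(i["T"])
    v,u=np.mgrid[:depth.shape[0],:depth.shape[1]]
    P=np.stack([(u-K[0,2])*depth/K[0,0],(v-K[1,2])*depth/K[1,1],depth],-1)
    return P@T[:3,:3].T+T[:3,3]
E
python3 - <<'E'
from h import *
o=ctrl.get_obs();print(o,ctrl.grip_point_offset)
for n in("scene","top"):
    im,d=ctrl.get_image(n);cv2.imwrite(f"pics/{n}0.png",im);np.savez(f"{n}0.npz",im=im,d=d)
    i=ctrl.camera_info(n);print(n,i)
E
```

```text
{'t': 0.0, 'q': array([-1.39997259e+00,  5.33807025e-02,  1.61434111e+00, -6.01919027e-06,
        1.47600009e+00, -1.18996763e-01]), 'dq': array([ 1.67737890e-04,  6.86121515e-04,  5.11835109e-04, -2.20844296e-04,
        6.95677036e-05, -1.42351158e-03]), 'effort': array([-4.89111499e-04, -3.93678260e+01, -3.70176315e+01, -5.50955190e-05,
        7.07215571e-03, -7.84832423e-06]), 'tool_pos': array([ 0.17850314, -0.59829538,  0.23002011]), 'tool_rot': array([ 2.06665511,  0.30382613, -2.06678285]), 'contact_force': array([-0.38589759, -1.09111488,  0.05249409]), 'wrist_torque': array([ 0.04847155,  0.03683472, -0.03782097]), 'opening': 0.08569787918372769} 0.0187
scene {'K': array([[412.38517373,   0.        , 252.49780418],
       [  0.        , 412.38517373, 192.9569534 ],
       [  0.        ,   0.        ,   1.        ]]), 'T': array([[-0.46678499,  0.73813874, -0.48709648,  1.07614075],
       [ 0.88433655,  0.39443639, -0.24973748,  0.30098036],
       [ 0.00778767, -0.54733093, -0.83688005,  1.09040704],
       [ 0.        ,  0.        ,  0.        ,  1.        ]])}
top {'K': array([[428.71451554,   0.        , 259.53997362],
       [  0.        , 428.71451554, 186.84512469],
       [  0.        ,   0.        ,   1.        ]]), 'T': array([[ 2.75604079e-02, -9.91561832e-01,  1.26671058e-01,
         3.69015533e-01],
       [-9.99616195e-01, -2.76941234e-02,  7.05720539e-04,
        -1.96448688e-03],
       [ 2.80827836e-03, -1.26641891e-01, -9.91944527e-01,
         1.34981935e+00],
       [ 0.00000000e+00,  0.00000000e+00,  0.00000000e+00,
         1.00000000e+00]])}
```

View pics/scene0.png

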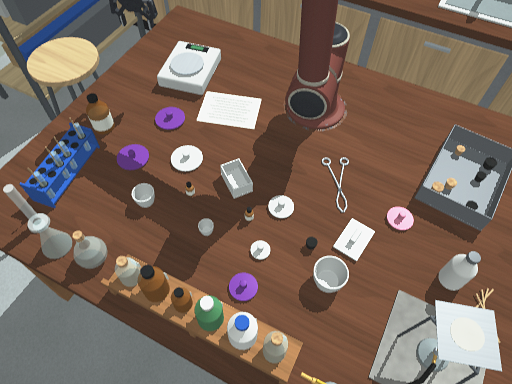

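View pics/top0.png

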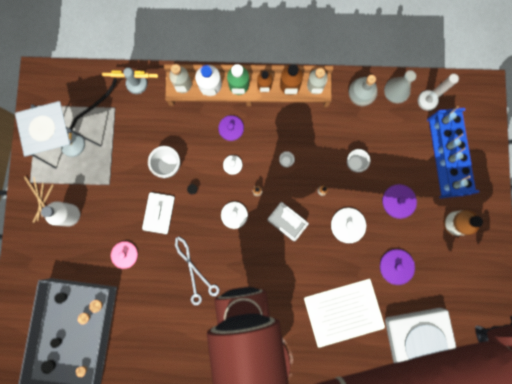

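Candidates in the top view:
- **Small lid:** (232,164).
- **Medium lid:** white (234,215). Look-alikes are pink (124,255) and purple (231,127).
- **Large lid:** white (349,225). Look-alikes are purple (400,201) and (397,267).
- **Trough lid:** (158,213).
- **Vessels:** small (287,158), medium (358,160), large (163,161), trough (288,221).
- **Vials:** (257,190) and (322,190).

I'll measure them with depth and check the choice in a crop.

```bash
python3 - <<'E'
from h import *
z=np.load("top0.npz");im,d=z["im"],z["d"];P=world("top",d)
z2=np.load("scene0.npz");Q=world("scene",z2["d"])
c=cv2.resize(im[115:265,100:420],None,fx=2.5,fy=2.5,interpolation=cv2.INTER_CUBIC);cv2.imwrite("pics/crop0.png",c)
print("table",np.median(P[300:320,230:240,2]),P[140,210],P[140,320],P[180,140], P[250,280])
pts=dict(ls=(232,164),lm=(234,215),ll=(349,225),lo=(158,213),cs=(287,158),cm=(358,160),cl=(163,161),tr=(288,221),v1=(257,190),v2=(322,190),blk=(192,187))
R=dict(ls=.035,lm=.048,ll=.06,lo=.075,cs=.035,cm=.045,cl=.06,tr=.07,v1=.022,v2=.022,blk=.02)
for src,W in(("top",P),("scene",Q)):
  for k,(u,v) in pts.items():
    p=P[v,u]
    m=(np.hypot(W[...,0]-p[0],W[...,1]-p[1])<R[k])&(W[...,2]>0.006)
    q=W[m]
    zz=np.percentile(q[:,2],97)
    top=q[q[:,2]>zz-0.006]
    r=cv2.minAreaRect((top[:,:2]*1000).astype(np.float32)); a=cv2.minAreaRect((q[:,:2]*1000).astype(np.float32))
    f=lambda r:[round(float(x),1) for x in (*r[0],*r[1],r[2])]
    print(src,k,len(q),"zmax%.3f"%zz,"top",len(top),f(r),"all",f(a))
E
```

```text
table 0.44162814847765325 [ 0.68919115  0.1627162  -0.00145343] [ 6.98894782e-01 -1.91465862e-01 -2.02472743e-04] [0.55214056 0.37819197 0.0041332 ] [ 0.34482983 -0.0702836  -0.00167775]
top ls 250 zmax0.038 top 26 [610.7, 87.0, 15.6, 15.7, 51.8] all [610.4, 87.8, 56.3, 55.2, 39.9]
top lm 514 zmax0.037 top 31 [450.7, 76.4, 18.3, 15.7, 1.0] all [449.6, 74.2, 84.5, 78.5, 56.3]
top ll 890 zmax0.036 top 36 [430.0, -280.1, 18.6, 17.7, 0.8] all [428.3, -279.5, 105.4, 105.1, 38.4]
top lo 953 zmax0.037 top 75 [450.8, 313.4, 15.5, 44.3, 79.7] all [449.7, 305.8, 145.7, 117.1, 81.7]
top cs 137 zmax0.042 top 40 [627.4, -82.4, 41.8, 40.6, 0.8] all [634.0, -81.2, 59.1, 53.5, 51.7]
top cm 316 zmax0.056 top 78 [627.5, -302.6, 65.2, 63.6, 51.2] all [632.4, -302.4, 81.4, 65.9, 5.0]
top cl 549 zmax0.069 top 104 [607.9, 297.1, 80.8, 92.2, 48.6] all [612.2, 309.8, 115.2, 94.9, 60.8]
top tr 738 zmax0.056 top 146 [434.3, -88.5, 103.8, 65.9, 53.0] all [436.2, -97.0, 125.0, 118.5, 27.5]
top v1 70 zmax0.059 top 17 [527.2, 6.8, 10.8, 12.5, 33.6] all [528.7, 5.6, 26.3, 30.5, 38.3]
top v2 76 zmax0.058 top 16 [53
[... 575 characters left out ...]
 202 zmax0.041 top 60 [625.2, -82.2, 43.4, 44.7, 45.1] all [632.9, -82.7, 46.4, 61.6, 81.7]
scene cm 395 zmax0.055 top 90 [624.0, -304.1, 67.9, 59.5, 36.9] all [629.1, -303.6, 69.1, 72.9, 75.6]
scene cl 810 zmax0.069 top 145 [607.2, 299.8, 75.2, 92.6, 51.5] all [618.2, 303.3, 114.1, 105.9, 51.9]
scene tr 822 zmax0.055 top 153 [431.5, -89.0, 106.6, 67.0, 52.7] all [443.4, -92.2, 120.0, 115.5, 71.9]
scene v1 105 zmax0.058 top 18 [526.7, 6.9, 14.2, 11.2, 67.6] all [527.5, 10.7, 22.3, 27.2, 27.6]
scene v2 106 zmax0.059 top 19 [534.1, -198.0, 12.9, 12.6, 23.9] all [536.0, -195.8, 33.5, 25.9, 29.0]
scene blk 109 zmax0.033 top 78 [526.5, 209.2, 29.8, 28.9, 25.2] all [526.2, 209.8, 30.2, 28.8, 60.4]
```

View pics/crop0.png

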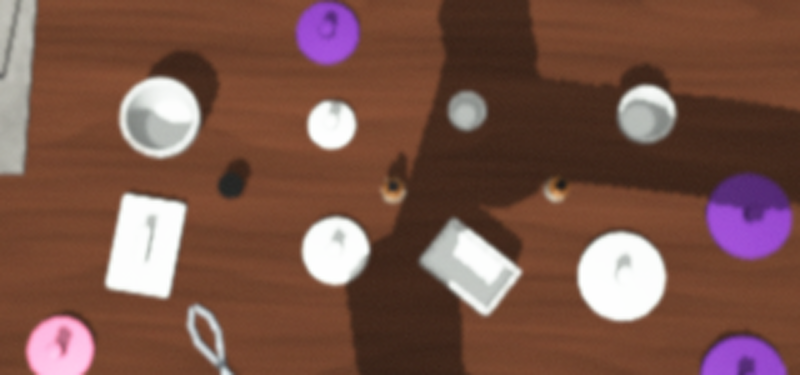

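```bash
cat >> h.py <<'E'
from scipy.spatial.transform import Rotation as R_
def plan(x=None,y=None,z=None,yaw=None):
    """units shift (tool axes) from measured pose to target TCP; yaw = world angle of tool y (mod 180)"""
    o=ctrl.get_obs();R=R_.from_rotvec(o["tool_rot"]).as_matrix();p=o["tool_pos"]
    t=np.array([p[i] if a is None else a for i,a in enumerate((x,y,z))])
    s=R.T@(t-p)/0.04
    cur=np.degrees(np.arctan2(R[1,1],R[0,1]));
    msg=f"t{o['t']:.2f} pos{np.round(p*1000,1)} yawY{cur:.1f} q6 {o['q'][5]:.2f} xax{np.round(R[:,0],3)} F{np.round(o['contact_force'],1)} open{o['opening']*1000:.1f} | shift{np.round(s,2)} rows{np.linalg.norm(s)*40/41.7:.1f}"
    if yaw is not None:
        d=(yaw-cur+90)%180-90; msg+=f" turn {-d/5:.2f} or {-(d-np.sign(d)*180)/5:.2f}"
    print(msg)
E
python3 - <<'E'
from h import *
from scipy.optimize import least_squares
for n in("top","scene"):
  z=np.load(n+"0.npz");W=world(n,z["d"])
  for k,x,y,r,h in(("cs",.626,-.082,.023,.038),("cm",.626,-.303,.034,.052),("cl",.608,.298,.047,.066),("ls",.610,.0875,.029,.012),("lm",.449,.075,.040,.012),("ll",.427,-.2795,.053,.012)):
    dd=np.hypot(W[...,0]-x,W[...,1]-y)
    m=(abs(W[...,2]-h-.001)<.006)&(dd<r+.012)
    q=W[m]*1000
    # rim/disc silhouette fit : min enclosing hull circle LSQ
    hull=cv2.convexHull(q[:,:2].astype(np.float32))[:,0]
    s=least_squares(lambda p:np.hypot(hull[:,0]-p[0],hull[:,1]-p[1])-p[2],[x*1000,y*1000,r*1000],loss="soft_l1").x
    print(n,k,len(q),"fit",np.round(s,1),"mean z",np.round(np.median(q[:,2]),1))
plan(.428,-.2797,.10,yaw=90)
E
```

```text
top cs 51 fit [628.  -81.6  21.8] mean z 38.1
top cm 95 fit [ 626.6 -302.1   32.9] mean z 52.6
top cl 148 fit [604.4 293.4  46.2] mean z 66.3
top ls 215 fit [610.9  87.1  28.1] mean z 11.6
top lm 461 fit [450.7  75.5  39.7] mean z 12.0
top ll 825 fit [ 427.5 -279.9   53.6] mean z 12.2
scene cs 80 fit [625.2 -82.   22.7] mean z 37.9
scene cm 114 fit [ 624.7 -302.2   33.2] mean z 52.4
scene cl 221 fit [601.6 293.4  46.6] mean z 66.5
scene ls 243 fit [608.9  86.8  28.9] mean z 12.8
scene lm 416 fit [443.9  79.9  44.4] mean z 12.4
scene ll 599 fit [ 426.  -280.4   52.8] mean z 12.6
t0.10 pos[ 178.5 -598.4  230.2] yawY-73.4 q6 -0.12 xax[-0.     0.002 -1.   ] F[-0.3  1.1 -0.3] open85.2 | shift[ 3.27 -5.85 -8.25] rows10.2 turn 3.32 or -32.68
```

>>> drive_tool --commands "-1 3.27 -5.85 -8.25 0;-1 3.27 -5.85 -8.25 0;-1 3.27 -5.85 -8.25 0;-1 3.27 -5.85 -8.25 0;-1 3.27 -5.85 -8.25 0;-1 3.27 -5.85 -8.25 0;-1 3.27 -5.85 -8.25 0;-1 3.27 -5.85 -8.25 0" --newtons 40

```text
t: 0.77
tool_pos: [0.3747, -0.3472, 0.1278]
tool_rot: [2.066, 0.301, -2.066]
contact_force: [0.8, -0.6, -0.9]
opening: 0.0855
```

```bash
python3 -c "
from h import *
plan(.428,-.28,.10)"
```

```text
t0.77 pos[ 374.7 -347.2  127.8] yawY-73.4 q6 0.39 xax[-0.  0. -1.] F[ 0.8 -0.6 -0.9] open85.5 | shift[ 0.7  -1.23 -1.76] rows2.2
```

>>> drive_tool --commands "-1 0.7 -1.23 -1.76 0;-1 0.7 -1.23 -1.76 0;-1 0.7 -1.23 -1.76 0;-1 0.7 -1.23 -1.76 0;-1 0.7 -1.23 -1.76 0"

```text
t: 1.18
tool_pos: [0.4274, -0.2818, 0.1005]
tool_rot: [2.064, 0.303, -2.066]
contact_force: [0.3, -1.1, -0.7]
opening: 0.0855
```

```bash
python3 -c "
from h import *
im,d=ctrl.get_image('wrist');cv2.imwrite('pics/w1.png',im)
i=ctrl.camera_info('wrist');W=world('wrist',d,i)
m=(W[...,2]>.030)&(W[...,2]<.042)&(np.hypot(W[...,0]-.428,W[...,1]+.28)<.03);q=W[m]
print(len(q),cv2.minAreaRect((q[:,:2]*1000).astype(np.float32)),q[:,2].max())
plan(.428,-.28,.014)"
```

```text
750 ((427.30999755859375, -281.92999267578125), (20.74357795715332, 20.908842086791992), 53.75944519042969) 0.03858104275286883
t1.23 pos[ 427.3 -282.7  101.1] yawY-73.4 q6 0.55 xax[ 0.    -0.001 -1.   ] F[-0.2  0.4 -0.3] open85.0 | shift[ 2.18 -0.06 -0.04] rows2.1
```

View pics/w1.png

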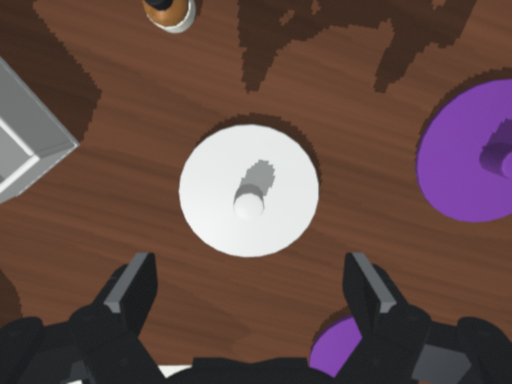

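The wrist view shows the white large lid at (249,190) with its knob at (249,205), centred between the fingers. The purple look-alikes sit off to the side, and the measured knob position and height fit. I'm descending.

>>> drive_tool --commands "-1 1.2 0 0 0;-1 2.1 0 0 0;-1 2.1 0 0 0;0.3 2.1 0 0 0;1 2.1 0 0 0;1 2.1 0 0 0;1 2.1 0 0 0;1 2.1 0 0 0" --newtons 40

```text
t: 1.9
tool_pos: [0.4288, -0.2832, 0.0192]
tool_rot: [2.067, 0.298, -2.062]
contact_force: [-2.2, 5.0, 4.1]
opening: 0.0257
```

>>> drive_tool --commands "1 0 0 0 0;1 0 0 0 0"

```text
t: 2.07
tool_pos: [0.4286, -0.2828, 0.0191]
tool_rot: [2.067, 0.299, -2.063]
contact_force: [-1.7, 1.2, 5.8]
opening: 0.0203
```

```bash
python3 -c "
from h import *
im,d=ctrl.get_image('wrist');cv2.imwrite('pics/w2.png',im)
plan(.428,-.28,.15)"
```

```text
t2.12 pos[ 428.6 -282.8   19.1] yawY-73.4 q6 0.55 xax[ 0.002 -0.002 -1.   ] F[-2.1  0.5  6.3] open20.3 | shift[-3.27 -0.06 -0.01] rows3.1
```

View pics/w2.png

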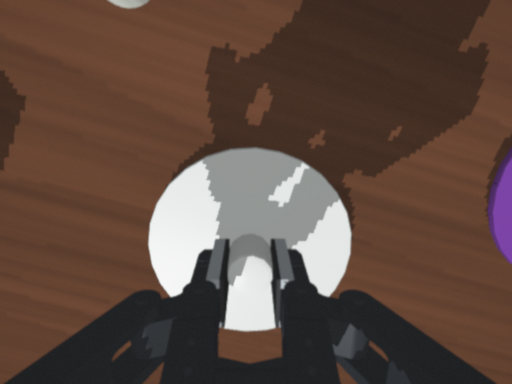

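>>> drive_tool --commands "1 -0.3 0 0 0;1 -1 0 0 0;1 -1.8 0 0 0;1 -2.6 0 0 0;1 -3.3 0 0 0;1 -3.3 0 0 0"

```text
t: 2.62
tool_pos: [0.4307, -0.2846, 0.1573]
tool_rot: [2.07, 0.29, -2.052]
contact_force: [0.5, -0.2, 0.5]
opening: 0.0202
```

```bash
python3 -c "
from h import *
im,d=ctrl.get_image('wrist');cv2.imwrite('pics/w3.png',im)
i=ctrl.camera_info('wrist');W=world('wrist',d,i)
p=ctrl.get_obs()['tool_pos']
m=(W[...,2]>.10)&(np.hypot(W[...,0]-p[0],W[...,1]-p[1])<.07);q=W[m];print(len(q),np.percentile(q[:,2],[2,10,30,50,90]))
plan(.603,.2934,.15)"
```

```text
55330 [0.14428911 0.14505584 0.14617296 0.20110416 0.23257654]
t2.67 pos[ 429.6 -283.6  154. ] yawY-73.4 q6 0.55 xax[ 0.007 -0.006 -1.   ] F[ 0.5 -0.4 -2.5] open19.9 | shift[  0.04 -12.58  -8.28] rows14.4
```

View pics/w3.png

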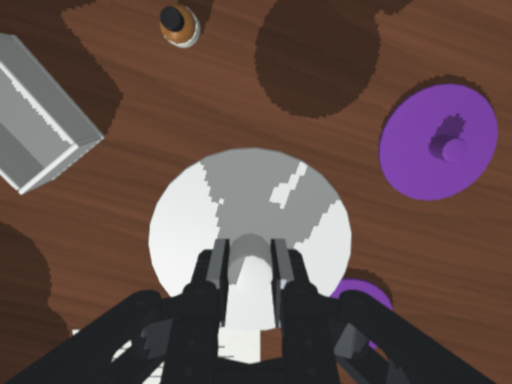

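>>> drive_tool --commands "1 0 -0.6 -0.4 0;1 0 -1.4 -0.9 0;1 0 -2.2 -1.45 0;1 0 -3 -2 0;1 0 -3.8 -2.5 0;1 0 -4.6 -3.05 0;1 0 -5.4 -3.55 0;1 0 -6.2 -4.1 0" --newtons 60

```text
t: 3.33
tool_pos: [0.5126, 0.0047, 0.1471]
tool_rot: [2.063, 0.302, -2.069]
contact_force: [0.4, -0.5, -1.7]
opening: 0.0192
```

>>> drive_tool --commands "1 0 -0.8 -0.55 0;1 0 -1.6 -1.1 0;1 0 -2.4 -1.6 0;1 0 -3.2 -2.15 0;1 0 -4.0 -2.65 0;1 0 -4.8 -3.15 0;1 0 -5.6 -3.7 0;1 0 -6.0 -3.95 0"

```text
t: 4.0
tool_pos: [0.5959, 0.2814, 0.1468]
tool_rot: [2.062, 0.305, -2.067]
contact_force: [-0.4, -1.5, -1.2]
opening: 0.019
```

>>> drive_tool --commands "1 0 -0.2 -0.1 0;1 0 -0.2 -0.1 0;1 0 -0.2 -0.1 0;1 0 -0.2 -0.1 0"

```text
t: 4.33
tool_pos: [0.5975, 0.2851, 0.1479]
tool_rot: [2.064, 0.299, -2.068]
contact_force: [-0.7, -1.0, -1.8]
opening: 0.0196
```

```bash
cat >> h.py <<'E'
from scipy.optimize import least_squares
def heldlid(r,tag,top=.012,off=.019):
    """fit held disc's far edge in wrist image -> lid centre world"""
    o=ctrl.get_obs();p=o['tool_pos']
    i=ctrl.camera_info('wrist');im,d=ctrl.get_image('wrist');cv2.imwrite(f'pics/{tag}.png',im);W=world('wrist',d,i)
    g=im.astype(int);white=(g.min(2)>90)&(g.max(2)-g.min(2)<25)
    m=white&(W[...,2]>p[2]-.025)&(W[...,2]<p[2]+.005)&(np.hypot(W[...,0]-p[0],W[...,1]-p[1])<r+.015)
    q=W[m]*1000;h=cv2.convexHull(q[:,:2].astype(np.float32))[:,0]
    n=len(h);s=least_squares(lambda c:np.hypot(h[:,0]-c[0],h[:,1]-c[1])-r*1000,[p[0]*1000,p[1]*1000],loss='soft_l1').x
    res=np.hypot(h[:,0]-s[0],h[:,1]-s[1])-r*1000
    print('held',len(q),'centre',np.round(s,1),'minus tcp',np.round(s-p[:2]*1000,1),'res',np.round(np.percentile(res,[5,50,95]),1),'z',np.round(np.percentile(q[:,2],[5,50,95]),1))
    return im,W,i
E
python3 -c "
from h import *
plan(.603,.2934,.15)
heldlid(.053,'w4')
plan(.603,.2934,.15)"
```

```text
t4.33 pos[597.5 285.1 147.9] yawY-73.5 q6 1.62 xax[-0.002 -0.001 -1.   ] F[-0.7 -1.  -1.8] open19.6 | shift[-0.05 -0.16 -0.19] rows0.2
held 20988 centre [596.3 284.5] minus tcp [-1.3 -0.6] res [-0.3 -0.1  0.1] z [138.  139.3 140.6]
t4.38 pos[597.8 285.  148.3] yawY-73.5 q6 1.62 xax[-0.001 -0.001 -1.   ] F[ 0.6 -0.4 -1.5] open19.2 | shift[-0.04 -0.16 -0.18] rows0.2
```

View pics/w4.png

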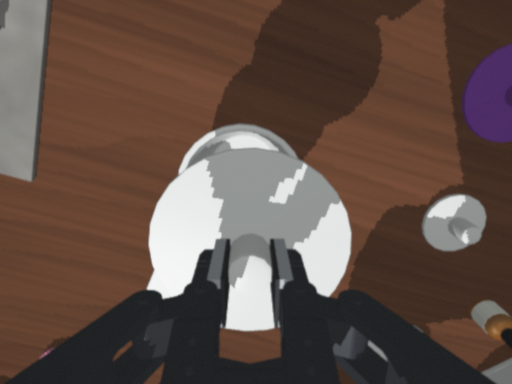

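```bash
python3 -c "
from h import *
plan(.6042,.2938,.100)"
```

```text
t4.38 pos[597.8 285.  148.3] yawY-73.5 q6 1.62 xax[-0.001 -0.001 -1.   ] F[ 0.6 -0.4 -1.5] open19.2 | shift[ 1.21 -0.17 -0.22] rows1.2
```

>>> drive_tool --commands "1 0.3 -0.17 -0.22 0;1 0.8 -0.17 -0.22 0;1 1.2 -0.17 -0.22 0;1 1.2 -0.17 -0.22 0;1 1.2 -0.17 -0.22 0"

```text
t: 4.8
tool_pos: [0.6038, 0.2941, 0.0996]
tool_rot: [2.063, 0.299, -2.069]
contact_force: [0.4, -0.5, -0.9]
opening: 0.0195
```

```bash
python3 -c "
from h import *
im,W,i=heldlid(.053,'w5')
m=(abs(W[...,2]-.066)<.004)&(np.hypot(W[...,0]-.603,W[...,1]-.2934)<.055)
q=W[m]*1000;print('rim pts',len(q), q[:,:2].min(0) if len(q) else 0,q[:,:2].max(0) if len(q) else 0)
s,dd=ctrl.get_image('top');cv2.imwrite('pics/t5.png',cv2.resize(s[100:240,100:260],None,fx=4,fy=4))
plan(.6042,.2938,.08)"
```

```text
held 20946 centre [602.5 293.5] minus tcp [-1.2 -0.6] res [-0.6 -0.1  0.1] z [89.7 90.9 92.3]
rim pts 0 0 0
t4.90 pos[605.4 295.1 102.2] yawY-73.5 q6 1.63 xax[ 0.002  0.001 -1.   ] F[ 0.4  0.3 -1.8] open19.1 | shift[0.55 0.02 0.04] rows0.5
```

View pics/t5.png

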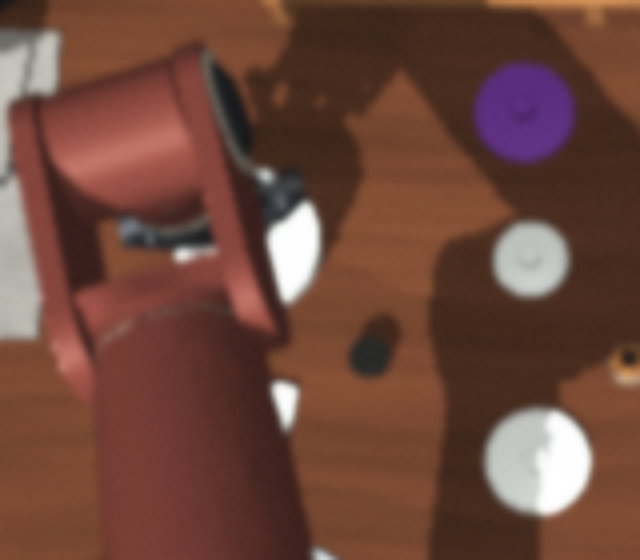

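View pics/w5.png

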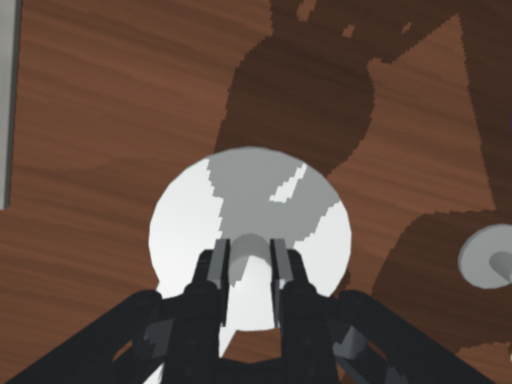

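>>> drive_tool --commands "1 0.15 0 0 0;1 0.3 0 0 0;1 0.38 0 0 0;1 0.42 0 0 0;1 0.42 0 0 0"

```text
t: 5.32
tool_pos: [0.6042, 0.2955, 0.0831]
tool_rot: [2.064, 0.301, -2.067]
contact_force: [-0.1, -0.6, -1.4]
opening: 0.019
```

>>> drive_tool --commands "1 0.02 0 0 0;1 0.04 0 0 0;1 0.06 0 0 0;1 0.06 0 0 0"

```text
t: 5.65
tool_pos: [0.6047, 0.2956, 0.0815]
tool_rot: [2.066, 0.302, -2.066]
contact_force: [-0.6, -0.8, -1.0]
opening: 0.0194
```

```bash
python3 -c "
from h import *
im,W,i=heldlid(.053,'w6')
plan()"
```

```text
held 20931 centre [603.5 295.1] minus tcp [-1.2 -0.6] res [-0.4 -0.2  0.1] z [71.7 72.9 74.2]
t5.70 pos[604.7 295.6  81.6] yawY-73.4 q6 1.63 xax[-0. -0. -1.] F[ 0.1 -1.  -1.9] open19.0 | shift[0. 0. 0.] rows0.0
```

>>> drive_tool --commands "1 0.02 0 0 0;1 0.04 0 0 0;1 0.06 0 0 0;1 0.06 0 0 0"

```text
t: 6.03
tool_pos: [0.6048, 0.2956, 0.0798]
tool_rot: [2.066, 0.302, -2.066]
contact_force: [-2.1, -0.6, 1.5]
opening: 0.0193
```

>>> drive_tool --commands "1 0.02 0 0 0;1 0.02 0 0 0"

```text
t: 6.2
tool_pos: [0.6051, 0.2958, 0.0797]
tool_rot: [2.067, 0.302, -2.065]
contact_force: [-2.2, -0.9, 5.2]
opening: 0.0193
```

>>> drive_tool --commands "0.5 0 0 0 0;0.2 0 0 0 0;0 0 0 0 0;-0.3 0 0 0 0;-0.3 0 0 0 0"

```text
t: 6.62
tool_pos: [0.6045, 0.2955, 0.0779]
tool_rot: [2.065, 0.301, -2.066]
contact_force: [0.6, -0.7, -0.9]
opening: 0.0557
```

```bash
python3 -c "
from h import *
im,W,i=heldlid(.053,'w7')
plan(z=.15)"
```

```text
held 23837 centre [604.  295.2] minus tcp [-0.6 -0.3] res [-0.5 -0.2  0.1] z [70.  71.2 72.5]
t6.67 pos[604.5 295.5  78. ] yawY-73.4 q6 1.63 xax[-0. -0. -1.] F[-0.1  0.   0. ] open55.7 | shift[-1.8  0.   0. ] rows1.7
```

View pics/w7.png

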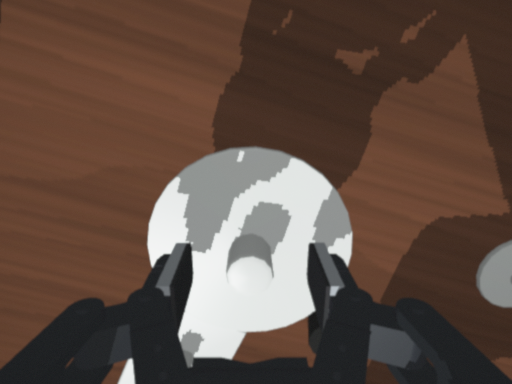

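>>> drive_tool --commands "-0.6 -0.4 0 0 0;-1 -1.2 0 0 0;-1 -1.8 0 0 0;-1 -1.8 0 0 0"

```text
t: 7.0
tool_pos: [0.6081, 0.2969, 0.1575]
tool_rot: [2.078, 0.304, -2.056]
contact_force: [0.7, 0.7, 0.4]
opening: 0.0853
```

```bash
python3 -c "
from h import *
plan(.449,.3134,.11,yaw=80.5)"
```

```text
t7.00 pos[608.1 296.9 157.5] yawY-73.4 q6 1.63 xax[ 0.01   0.004 -1.   ] F[0.7 0.7 0.4] open85.3 | shift[ 1.15 -1.53  3.71] rows4.0 turn 5.22 or -30.78
```

>>> drive_tool --commands "-1 1 -1.5 3.65 5.2;-1 1 -1.5 3.65 5.2;-1 1 -1.5 3.65 5.2;-1 1 -1.5 3.65 5.2;-1 1 -1.5 3.65 5.2;-1 1 -1.5 3.65 5.2;-1 1 -1.5 3.65 5.2"

```text
t: 7.58
tool_pos: [0.4483, 0.3116, 0.1109]
tool_rot: [-2.138, 0.174, 2.134]
contact_force: [1.0, -0.2, 0.4]
opening: 0.0857
```

```bash
cat >> h.py <<'E'
def knob(x,y,tag,r=.035,lo=.030,hi=.042):
    i=ctrl.camera_info('wrist');im,d=ctrl.get_image('wrist');cv2.imwrite(f'pics/{tag}.png',im);W=world('wrist',d,i)
    m=(W[...,2]>lo)&(W[...,2]<hi)&(np.hypot(W[...,0]-x,W[...,1]-y)<r);q=W[m]*1000
    print('knob',len(q),np.round(np.hstack([np.ravel(v) for v in cv2.minAreaRect(q[:,:2].astype(np.float32))]),1))
    return im,W,i
E
python3 -c "
from h import *
im,W,i=knob(.45,.3134,'w8')
m=(abs(W[...,2]-.012)<.003)&(np.hypot(W[...,0]-.449,W[...,1]-.3134)<.08);g=im.astype(int);m&=g.min(2)>110
print('plate',cv2.minAreaRect((W[m][:,:2]*1000).astype(np.float32)))
plan(.45,.3134,.02,yaw=80.5)"
```

```text
knob 1322 [449.7 313.3  16.   45.1  81.9]
plate ((449.124755859375, 313.39453125), (78.06138610839844, 115.82196807861328), 82.2452392578125)
t7.63 pos[449.2 311.8 111.5] yawY-99.4 q6 2.21 xax[ 0.002  0.001 -1.   ] F[0.3 0.1 1.2] open85.2 | shift[ 2.29 -0.04 -0.01] rows2.2 turn 0.02 or -35.98
```

View pics/w8.png

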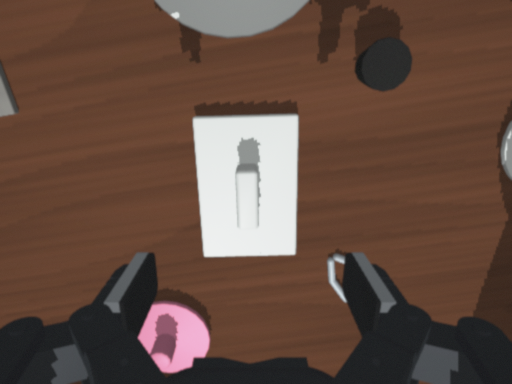

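The wrist view shows the trough lid at (247,185). Its plate measures 116x78 with the centre at (449,313), so it's the right one. The tongs' end at (335,265) is off to the side, so I'll half-close the fingers before descending.

>>> drive_tool --commands "-0.2 0.6 -0.04 0 -0.3;-0.2 1.4 -0.04 0 -0.3;-0.2 2.2 -0.04 0 -0.3;-0.2 2.25 -0.04 0 -0.3;0.3 2.25 -0.04 0 -0.3;1 2.25 -0.04 0 -0.3;1 2.25 -0.04 0 -0.3;1 2.25 -0.04 0 -0.3" --newtons 40

```text
t: 8.3
tool_pos: [0.4503, 0.3139, 0.0233]
tool_rot: [-2.154, 0.146, 2.144]
contact_force: [1.5, -0.3, 1.8]
opening: 0.015
```

>>> drive_tool --commands "1 0 0 0 0;1 0 0 0 0" --newtons 60

```text
t: 8.47
tool_pos: [0.4503, 0.3139, 0.0233]
tool_rot: [-2.155, 0.145, 2.143]
contact_force: [0.8, -1.7, 6.9]
opening: 0.0143
```

>>> drive_tool --commands "1 -0.3 0 0 0;1 -1 0 0 0;1 -1.8 0 0 0;1 -2.6 0 0 0;1 -3.3 0 0 0;1 -3.3 0 0 0"

```text
t: 8.97
tool_pos: [0.4511, 0.3149, 0.1607]
tool_rot: [-2.158, 0.141, 2.136]
contact_force: [0.8, 0.8, 0.6]
opening: 0.0146
```

```bash
python3 -c "
from h import *
im,d=ctrl.get_image('wrist');cv2.imwrite('pics/w9.png',im)
plan(.432,-.0888,.15,yaw=-37)"
```

```text
t9.02 pos[449.8 314.2 157.5] yawY-97.9 q6 2.18 xax[ 0.007  0.004 -1.   ] F[ 0.9 -0.5 -1.4] open14.1 | shift[ 0.14 10.04 -0.94] rows9.7 turn -12.18 or 23.82
```

View pics/w9.png

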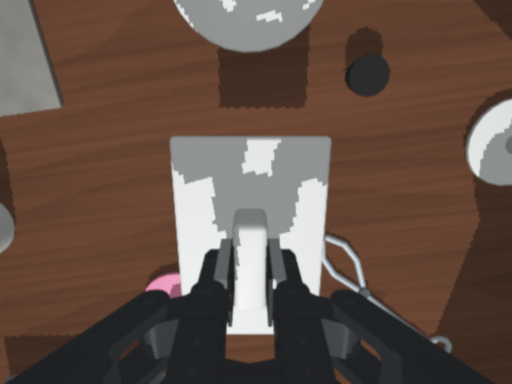

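>>> drive_tool --commands "1 0 0.6 -0.05 -0.7;1 0 1.4 -0.13 -1.7;1 0 2.2 -0.2 -2.7;1 0 3 -0.3 -3.7;1 0 3.8 -0.36 -4.7;1 0 4.6 -0.43 -5.7;1 0 5.4 -0.5 -6.7;1 0 6.2 -0.58 -7.7"

```text
t: 9.68
tool_pos: [0.435, 0.0629, 0.1507]
tool_rot: [1.915, 0.531, -1.921]
contact_force: [0.6, -1.0, -1.6]
opening: 0.0143
```

```bash
python3 -c "
from h import *
plan(.4328,-.0888,.15,yaw=-37.1)"
```

```text
t9.68 pos[435.   62.9 150.7] yawY-59.1 q6 1.01 xax[-0.003  0.    -1.   ] F[ 0.6 -1.  -1.6] open14.3 | shift[0.02 3.23 1.99] rows3.6 turn -4.40 or 31.60
```

>>> drive_tool --commands "1 0 0.7 0.4 -1;1 0 1.4 0.85 -2;1 0 2.1 1.3 -3;1 0 2.8 1.75 -4;1 0 3.25 2 -4.4;1 0 3.25 2 -4.4;1 0 3.25 2 -4.4"

```text
t: 10.27
tool_pos: [0.433, -0.0887, 0.151]
tool_rot: [1.673, 0.827, -1.676]
contact_force: [-0.4, -0.4, -2.1]
opening: 0.0141
```

```bash
cat >> h.py <<'E'
def heldplate(tag,ref=None):
    o=ctrl.get_obs();p=o['tool_pos']
    i=ctrl.camera_info('wrist');im,d=ctrl.get_image('wrist');cv2.imwrite(f'pics/{tag}.png',im);W=world('wrist',d,i)
    g=im.astype(int);white=(g.min(2)>90)&(g.max(2)-g.min(2)<25)
    m=white&(W[...,2]>p[2]-.025)&(W[...,2]<p[2]+.003)&(np.hypot(W[...,0]-p[0],W[...,1]-p[1])<.085)
    q=W[m]*1000;r=cv2.minAreaRect(q[:,:2].astype(np.float32))
    print('plate',len(q),np.round(np.hstack([np.ravel(v) for v in r]),1),'c-tcp',np.round(np.array(r[0])-p[:2]*1000,1),'z',np.round(np.percentile(q[:,2],[5,50,95]),1))
    return im,W,i
E
python3 -c "
from h import *
heldplate('w10')
im,d=ctrl.get_image('top');cv2.imwrite('pics/t10.png',cv2.resize(im[150:290,200:380],None,fx=4,fy=4))
plan(.4328,-.0888,.15,yaw=-37.1)"
```

```text
plate 18610 [432.2 -90.2 116.6  78.4  52.6] c-tcp [-0.8 -1.5] z [138.  139.2 140.2]
t10.37 pos[433.3 -87.6 151.3] yawY-37.4 q6 0.28 xax[-0.002  0.001 -1.   ] F[-0.3 -0.1 -0.9] open14.5 | shift[0.03 0.01 0.03] rows0.0 turn -0.06 or 35.94
```

View pics/w10.png

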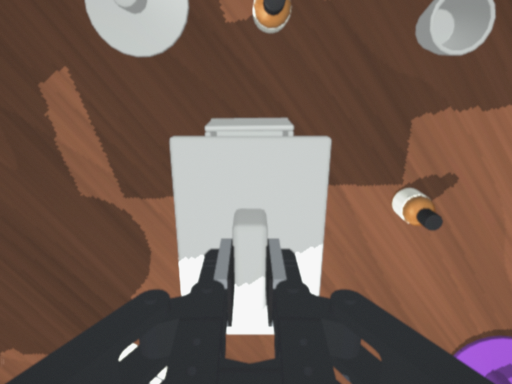

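>>> drive_tool --commands "1 0.4 -0.01 -0.04 0;1 1 -0.01 -0.04 0;1 1.5 -0.01 -0.04 0;1 1.75 -0.01 -0.04 0;1 1.85 -0.01 -0.04 0;1 1.85 -0.01 -0.04 0"

```text
t: 10.87
tool_pos: [0.4341, -0.086, 0.0774]
tool_rot: [1.67, 0.829, -1.673]
contact_force: [0.1, 0.6, -1.3]
opening: 0.0141
```

```bash
python3 -c "
from h import *
heldplate('w11')
plan()"
```

```text
plate 18620 [433.1 -87.5 116.8  78.4  52.7] c-tcp [-1.  -1.6] z [64.4 65.5 66.6]
t10.92 pos[434.9 -86.5  78.6] yawY-37.3 q6 0.29 xax[-0.  0. -1.] F[ 0.1  0.  -0.8] open14.5 | shift[0. 0. 0.] rows0.0
```

View pics/w11.png

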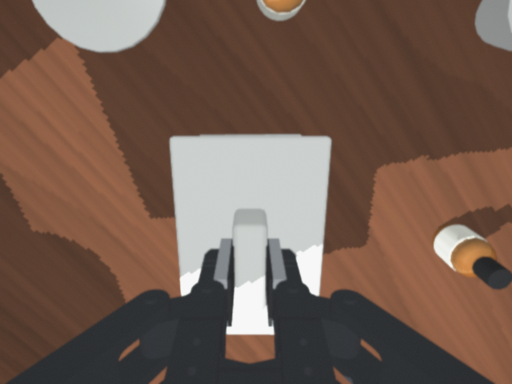

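```bash
python3 -c "
from h import *
i=ctrl.camera_info('wrist');im,d=ctrl.get_image('wrist');W=world('wrist',d,i)
for v in range(128,144,1): print(v,np.round(W[v,250]*1000,1),im[v,250])
K=i['K'];T=np.linalg.inv(i['T']);
# predicted px of trough rim far edge for centre (432.8,-88.8)
u=np.array([np.cos(np.radians(52.7)),np.sin(np.radians(52.7))])
for c in((432.8,-88.8),(433.1,-87.5)):
  for L in(52,):
    for s in(1,-1):
      p=np.r_[np.array(c)+s*L*u,52]/1000; x=T[:3,:3]@p+T[:3,3]; print(c,s,(K@x/x[2])[:2])
"
```

```text
128 [ 4.664e+02 -4.580e+01 -4.000e-01] [50 64 92]
129 [466.1 -46.2   0.9] [48 63 92]
130 [ 4.656e+02 -4.680e+01 -1.000e-01] [50 64 92]
131 [ 4.652e+02 -4.730e+01 -1.000e-01] [49 63 92]
132 [464.7 -47.9  -0.7] [49 64 92]
133 [ 4.643e+02 -4.840e+01 -4.000e-01] [ 69  81 101]
134 [464.4 -48.3   4.9] [119 125 133]
135 [464.4 -48.4   8.7] [159 163 163]
136 [469.5 -41.7  65.5] [179 182 179]
137 [469.2 -42.1  65.8] [189 191 187]
138 [468.9 -42.5  65.6] [199 201 196]
139 [468.6 -42.9  65.4] [203 206 201]
140 [468.4 -43.1  66.5] [204 206 202]
141 [468.2 -43.4  67.5] [207 208 204]
142 [467.9 -43.8  67.2] [206 208 204]
143 [467.5 -44.3  66.4] [206 208 203]
(432.8, -88.8) 1 [248.79829436 146.50434347]
(432.8, -88.8) -1 [249.04173048 311.28493929]
(433.1, -87.5) 1 [247.74507903 144.20137292]
(433.1, -87.5) -1 [248.15962918 309.6666197 ]
```

The wall pixel just past the plate's far edge lies 51.3 mm from the assumed trough centre (52 expected), so the centre is confirmed. I'm lowering the lid.

>>> drive_tool --commands "1 0.05 0 0.01 0;1 0.1 0 0.01 0;1 0.14 0 0.01 0;1 0.17 0 0.01 0;1 0.17 0 0.01 0"

```text
t: 11.38
tool_pos: [0.4344, -0.0873, 0.0714]
tool_rot: [1.672, 0.826, -1.672]
contact_force: [-0.4, 0.2, -1.3]
opening: 0.0146
```

>>> drive_tool --commands "1 0.02 0 0 0;1 0.04 0 0 0;1 0.04 0 0 0"

```text
t: 11.63
tool_pos: [0.4344, -0.0873, 0.0698]
tool_rot: [1.671, 0.826, -1.672]
contact_force: [-0.5, -0.6, -0.7]
opening: 0.0142
```

>>> drive_tool --commands "1 0.02 0 0 0;1 0.03 0 0 0;1 0.03 0 0 0"

```text
t: 11.88
tool_pos: [0.4346, -0.0874, 0.0693]
tool_rot: [1.671, 0.826, -1.672]
contact_force: [-1.5, -0.1, 3.3]
opening: 0.0143
```

```bash
python3 -c "
from h import *
heldplate('w12')
plan()"
```

```text
plate 18565 [434.  -88.5 116.   78.3  52.5] c-tcp [-0.7 -1.1] z [56.5 57.6 58.7]
t11.93 pos[434.7 -87.5  69.3] yawY-37.4 q6 0.29 xax[-0. -0. -1.] F[-2.8 -0.2  4.4] open14.2 | shift[0. 0. 0.] rows0.0
```

Contact: the plate's top is at 57.6 mm (58 expected). I'm releasing.

>>> drive_tool --commands "0.5 0 0 0 0;0.2 0 0 0 0;0 0 0 0 0;-0.2 0 0 0 0;-0.2 0 0 0 0"

```text
t: 12.35
tool_pos: [0.4345, -0.0873, 0.0686]
tool_rot: [1.672, 0.826, -1.672]
contact_force: [0.1, -0.2, 0.2]
opening: 0.0513
```

>>> drive_tool --commands "-0.3 -0.4 0 0 0;-0.3 -1.1 0 0 0;-0.3 -1.6 0 0 0;-0.3 -1.6 0 0 0;-0.3 -1.6 0 0 0"

```text
t: 12.77
tool_pos: [0.4355, -0.0877, 0.1341]
tool_rot: [1.673, 0.824, -1.669]
contact_force: [-0.6, -0.1, 0.0]
opening: 0.0556
```

```bash
python3 -c "
from h import *
i=ctrl.camera_info('wrist');im,d=ctrl.get_image('wrist');cv2.imwrite('pics/w13.png',im);W=world('wrist',d,i)
m=(abs(W[...,2]-.058)<.004)&(np.hypot(W[...,0]-.4328,W[...,1]+.0888)<.08)&(im.min(2)>90)
q=W[m]*1000;print(np.round(np.hstack([np.ravel(v) for v in cv2.minAreaRect(q[:,:2].astype(np.float32))]),1),np.percentile(q[:,2],[5,50,95]))
A=np.c_[q[:,:2]-q[:,:2].mean(0),np.ones(len(q))];print('tilt',np.linalg.lstsq(A,q[:,2],rcond=None)[0])
plan(.450,.0762,.10)"
```

```text
[434.2 -88.1 115.5  78.4  52.8] [56.43776477 57.54312812 58.59185938]
tilt [-8.01766214e-04  1.03725845e-03  5.75290337e+01]
t12.82 pos[434.5 -87.3 132.6] yawY-37.4 q6 0.29 xax[ 0. -0. -1.] F[-0.4  1.   0. ] open55.6 | shift[ 0.81 -2.17 -3.48] rows4.0
```

View pics/w13.png

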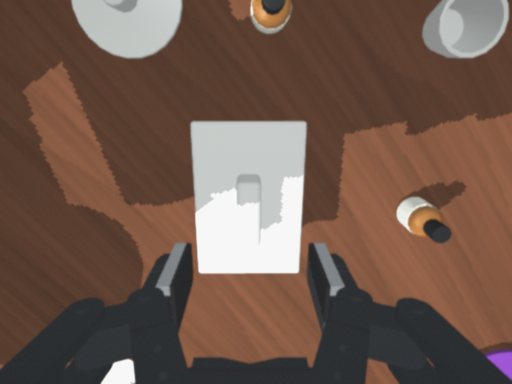

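>>> drive_tool --commands "-0.5 0.1 -2.17 -3.48 0;-0.5 0.3 -2.17 -3.48 0;-0.5 0.6 -2.17 -3.48 0;-0.5 0.6 -2.17 -3.48 0;-0.5 0.6 -2.17 -3.48 0;-0.5 0.6 -2.17 -3.48 0"

```text
t: 13.32
tool_pos: [0.4481, 0.0778, 0.106]
tool_rot: [1.665, 0.832, -1.673]
contact_force: [-0.7, -0.1, 0.1]
opening: 0.0643
```

```bash
python3 -c "
from h import *
knob(.45,.0762,'w14',.025)
plan(.450,.0762,.022)"
```

```text
knob 591 [449.   77.   19.4  18.6   6.1]
t13.37 pos[448.7  76.6 106.8] yawY-37.3 q6 0.66 xax[-0.004 -0.    -1.   ] F[ 0.7  0.1 -0.7] open63.8 | shift[ 2.12  0.04 -0.02] rows2.0
```

View pics/w14.png

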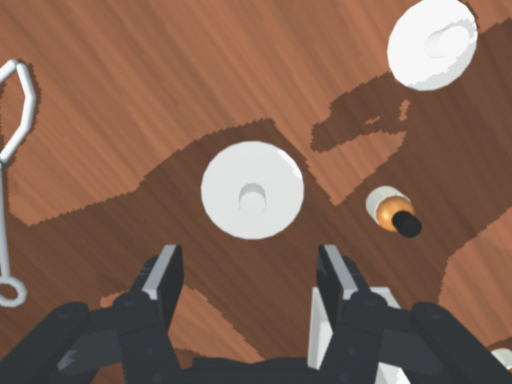

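The white medium lid is at (252,190), with the vial at (395,210) clear of the fingers. I'm grasping it.

>>> drive_tool --commands "-0.5 0.6 0.01 -0.01 0;-0.5 1.4 0.01 -0.01 0;-0.5 2.05 0.01 -0.01 0;-0.5 2.12 0.01 -0.01 0;0.3 2.12 0.01 -0.01 0;1 2.12 0.01 -0.01 0;1 2.12 0.01 -0.01 0;1 2.12 0.01 -0.01 0" --newtons 40

```text
t: 14.03
tool_pos: [0.4525, 0.0758, 0.0262]
tool_rot: [1.675, 0.824, -1.668]
contact_force: [0.6, -0.3, 4.0]
opening: 0.0177
```

>>> drive_tool --commands "1 0 0 0 0;1 0 0 0 0;1 0 0 0 0" --newtons 60

```text
t: 14.28
tool_pos: [0.4525, 0.0758, 0.0263]
tool_rot: [1.673, 0.824, -1.668]
contact_force: [-1.8, -2.4, 5.8]
opening: 0.0167
```

>>> drive_tool --commands "1 -0.3 0 0 0;1 -1 0 0 0;1 -1.8 0 0 0;1 -2.6 0 0 0;1 -3.3 0 0 0;1 -3.3 0 0 0;1 -3.3 0 0 0"

```text
t: 14.87
tool_pos: [0.4523, 0.0762, 0.1589]
tool_rot: [1.676, 0.823, -1.666]
contact_force: [0.2, -0.1, -0.8]
opening: 0.0164
```

```bash
python3 -c "
from h import *
heldlid(.040,'w15')
plan(.6258,-.3022,.15)"
```

```text
held 10651 centre [451.5  75.2] minus tcp [-0.8 -1. ] res [-0.5 -0.3 -0. ] z [142.  143.3 147.5]
t14.92 pos[450.9  76.1 156.6] yawY-37.4 q6 0.66 xax[ 0.002  0.    -1.   ] F[-0.3  0.2 -2. ] open16.5 | shift[0.17 9.22 4.86] rows10.0
```

View pics/w15.png

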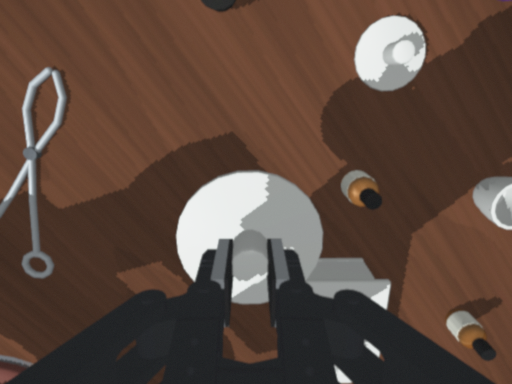

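>>> drive_tool --commands "1 0 0.6 0.3 0;1 0 1.4 0.74 0;1 0 2.2 1.16 0;1 0 3 1.58 0;1 0 3.8 2 0;1 0 4.6 2.42 0;1 0 5.4 2.85 0;1 0 6.2 3.27 0"

```text
t: 15.58
tool_pos: [0.5673, -0.1797, 0.153]
tool_rot: [1.67, 0.83, -1.675]
contact_force: [0.9, 0.1, -0.6]
opening: 0.0164
```

>>> drive_tool --commands "1 0 0.8 0.42 0;1 0 1.6 0.84 0;1 0 2.4 1.26 0;1 0 2.9 1.5 0;1 0 2.9 1.5 0;1 0 2.9 1.5 0;1 0 2.9 1.5 0"

```text
t: 16.17
tool_pos: [0.6229, -0.2955, 0.1536]
tool_rot: [1.671, 0.83, -1.674]
contact_force: [-0.3, 0.1, -2.0]
opening: 0.0166
```

```bash
python3 -c "
from h import *
heldlid(.040,'w16')
plan(.6266,-.3012,.15)"
```

```text
held 10695 centre [ 621.9 -296.7] minus tcp [-0.9 -1.2] res [-0.6 -0.2  0.2] z [136.5 138.  142.9]
t16.22 pos[ 623.  -295.2  154.2] yawY-37.4 q6 0.10 xax[-0.003  0.002 -1.   ] F[-0.7  0.7 -1. ] open16.4 | shift[0.1  0.16 0.07] rows0.2
```

View pics/w16.png

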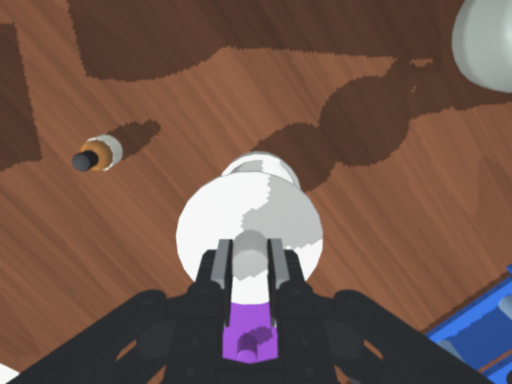

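```bash
cat >> h.py <<'E'
def rim(x,y,r,h,tag):
    i=ctrl.camera_info('wrist');im,d=ctrl.get_image('wrist');cv2.imwrite(f'pics/{tag}.png',im);W=world('wrist',d,i)
    m=(abs(W[...,2]-h)<.005)&(np.hypot(W[...,0]-x,W[...,1]-y)<r+.012);q=W[m]*1000
    if len(q)<20: print('few rim',len(q));return
    ang=np.arctan2(q[:,1]-y*1000,q[:,0]-x*1000);rad=np.hypot(q[:,0]-x*1000,q[:,1]-y*1000)
    b=np.round(ang/.08);E=np.array([q[b==k][rad[b==k].argmax(),:2] for k in np.unique(b)])
    s=least_squares(lambda c:np.hypot(E[:,0]-c[0],E[:,1]-c[1])-r*1000,[x*1000,y*1000],loss='soft_l1')
    print('rim',len(q),len(E),'arc',np.round(np.degrees([ang.min(),ang.max()])),'centre',np.round(s.x,1),'res',np.round(s.fun.std() if 0 else np.abs(s.fun).mean(),2))
E
python3 -c "
from h import *
rim(.6258,-.3022,.034,.052,'w17')"
```

```text
rim 489 32 arc [-28. 113.] centre [ 624.5 -303.5] res 0.2
```

>>> drive_tool --commands "1 0.3 0.155 0.09 0;1 0.9 0.155 0.09 0;1 1.4 0.155 0.09 0;1 1.7 0.155 0.09 0;1 1.8 0.155 0.09 0;1 1.8 0.155 0.09 0"

```text
t: 16.77
tool_pos: [0.6258, -0.3024, 0.0819]
tool_rot: [1.671, 0.829, -1.674]
contact_force: [-0.4, 0.2, -0.4]
opening: 0.0165
```

```bash
python3 -c "
from h import *
heldlid(.040,'w18')
plan(.6259,-.3018)"
```

```text
held 10671 centre [ 624.8 -303.5] minus tcp [-1.  -1.1] res [-0.4 -0.2  0.1] z [64.9 66.3 71. ]
t16.82 pos[ 626.6 -303.    83.7] yawY-37.4 q6 0.10 xax[-0.  0. -1.] F[ 0.3 -0.3 -0.1] open16.5 | shift[ 0.   -0.03 -0.01] rows0.0
```

View pics/w18.png

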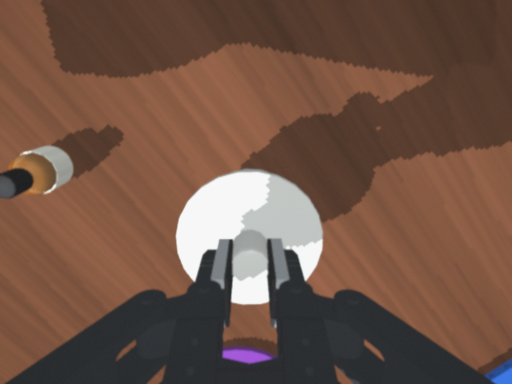

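Centred within 1 mm. I need to lower 8 mm more.

>>> drive_tool --commands "1 0.05 0 0 0;1 0.1 0 0 0;1 0.14 0 0 0;1 0.17 0 0 0;1 0.17 0 0 0"

```text
t: 17.23
tool_pos: [0.6267, -0.3032, 0.0773]
tool_rot: [1.672, 0.826, -1.671]
contact_force: [-0.4, -0.4, -1.4]
opening: 0.0164
```

>>> drive_tool --commands "1 0.02 0 0 0;1 0.04 0 0 0;1 0.04 0 0 0"

```text
t: 17.48
tool_pos: [0.6266, -0.3032, 0.0754]
tool_rot: [1.672, 0.826, -1.672]
contact_force: [0.1, 0.0, -0.8]
opening: 0.0163
```

```bash
python3 -c "
from h import *
heldlid(.040,'w19');plan()"
```

```text
held 10686 centre [ 625.7 -304.4] minus tcp [-1.  -1.2] res [-0.5 -0.2  0.1] z [58.4 59.7 64.3]
t17.53 pos[ 626.6 -303.2   75.4] yawY-37.4 q6 0.10 xax[-0.  0. -1.] F[ 0.4 -0.2 -0.9] open16.2 | shift[0. 0. 0.] rows0.0
```

>>> drive_tool --commands "1 0.02 0 0 0;1 0.04 0 0 0;1 0.04 0 0 0"

```text
t: 17.78
tool_pos: [0.6266, -0.3031, 0.0737]
tool_rot: [1.671, 0.827, -1.672]
contact_force: [0.9, -0.8, -1.0]
opening: 0.0166
```

>>> drive_tool --commands "1 0.02 0 0 0;1 0.03 0 0 0;1 0.03 0 0 0"

```text
t: 18.03
tool_pos: [0.6268, -0.3033, 0.0729]
tool_rot: [1.672, 0.826, -1.672]
contact_force: [-1.7, -0.1, -0.5]
opening: 0.0161
```

>>> drive_tool --commands "1 0.02 0 0 0;1 0.02 0 0 0;1 0.02 0 0 0"

```text
t: 18.28
tool_pos: [0.627, -0.3034, 0.0728]
tool_rot: [1.672, 0.826, -1.671]
contact_force: [-1.2, 2.0, 3.5]
opening: 0.0164
```

```bash
python3 -c "
from h import *
heldlid(.040,'w20');plan()"
```

```text
held 10687 centre [ 626.  -304.5] minus tcp [-1.  -1.1] res [-0.5 -0.2  0.1] z [55.9 57.2 61.9]
t18.33 pos[ 627.  -303.4   72.8] yawY-37.4 q6 0.10 xax[ 0.001 -0.    -1.   ] F[-1.3  1.4  4. ] open16.7 | shift[0. 0. 0.] rows0.0
```

Contact. I'm releasing and rising.

>>> drive_tool --commands "0.5 0 0 0 0;0.2 0 0 0 0;0 0 0 0 0;-0.2 0 0 0 0;-0.2 0 0 0 0"

```text
t: 18.75
tool_pos: [0.6266, -0.3031, 0.0715]
tool_rot: [1.671, 0.827, -1.672]
contact_force: [-0.1, -0.3, 0.6]
opening: 0.051
```

>>> drive_tool --commands "-0.3 -0.4 0 0 0;-0.3 -1.1 0 0 0;-0.3 -1.6 0 0 0;-0.3 -1.6 0 0 0;-0.3 -1.6 0 0 0"

```text
t: 19.17
tool_pos: [0.6281, -0.304, 0.1394]
tool_rot: [1.673, 0.821, -1.668]
contact_force: [-0.1, 0.1, -0.7]
opening: 0.0553
```

```bash
cat >> h.py <<'E'
def placed(x,y,r,ztop,tag):
    i=ctrl.camera_info('wrist');im,d=ctrl.get_image('wrist');cv2.imwrite(f'pics/{tag}.png',im);W=world('wrist',d,i)
    dd=np.hypot(W[...,0]-x,W[...,1]-y)
    m=(abs(W[...,2]-ztop)<.005)&(dd<r+.012)&(im.min(2)>60);q=W[m]*1000
    h=cv2.convexHull(q[:,:2].astype(np.float32))[:,0]
    s=least_squares(lambda c:np.hypot(h[:,0]-c[0],h[:,1]-c[1])-c[2],[x*1000,y*1000,r*1000],loss='soft_l1').x
    k=m&(dd>.018);q=W[k]*1000;A=np.c_[q[:,:2]-s[:2],np.ones(len(q))]
    print('placed',np.round(s,1),'tilt/z',np.round(np.linalg.lstsq(A,q[:,2],rcond=None)[0],3))
E
python3 -c "
from h import *
placed(.626,-.303,.04,.058,'w21')
plan(.610,.0873,.15)"
```

```text
placed [ 626.2 -304.3   39.7] tilt/z [-2.0000e-03 -1.0000e-03  5.6997e+01]
t19.22 pos[ 627.  -303.4  137.1] yawY-37.4 q6 0.10 xax[ 0.001 -0.001 -1.   ] F[ 0.6 -0.6 -0.2] open55.7 | shift[-0.33 -6.27 -7.5 ] rows9.4
```

View pics/w21.png

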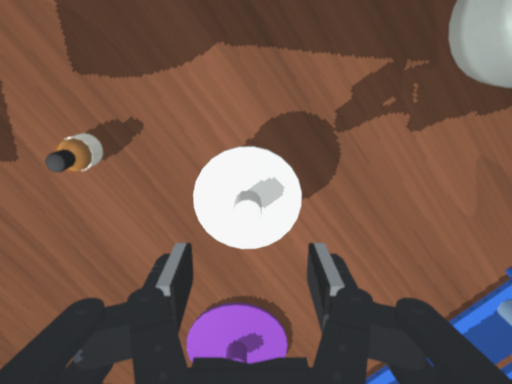

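>>> drive_tool --commands "-0.5 0 -0.6 -0.7 0;-0.5 0 -1.2 -1.45 0;-0.5 0 -1.85 -2.2 0;-0.5 0 -2.5 -3 0;-0.5 0 -3.1 -3.7 0;-0.5 0 -3.75 -4.5 0;-0.5 0 -4.4 -5.25 0;-0.5 0 -5 -6 0"

```text
t: 19.88
tool_pos: [0.6118, 0.011, 0.1341]
tool_rot: [1.67, 0.828, -1.675]
contact_force: [1.1, 1.1, -0.4]
opening: 0.064
```

```bash
python3 -c "
from h import *
plan(.610,.0873,.11)"
```

```text
t19.88 pos[611.8  11.  134.1] yawY-37.4 q6 0.55 xax[-0.003  0.    -1.   ] F[ 1.1  1.1 -0.4] open64.0 | shift[ 0.6  -1.19 -1.49] rows1.9
```

>>> drive_tool --commands "-0.5 0.3 -1.17 -1.47 0;-0.5 0.6 -1.17 -1.47 0;-0.5 0.6 -1.17 -1.47 0;-0.5 0.6 -1.17 -1.47 0;-0.5 0.6 -1.17 -1.47 0"

```text
t: 20.3
tool_pos: [0.6114, 0.0839, 0.1108]
tool_rot: [1.669, 0.827, -1.673]
contact_force: [0.2, -0.6, 0.0]
opening: 0.0639
```

```bash
python3 -c "
from h import *
knob(.61,.0873,'w22',.025)
plan(.610,.0873,.023)"
```

```text
knob 464 [609.   87.5  16.5  17.3  31.2]
t20.35 pos[612.   83.2 111.6] yawY-37.4 q6 0.67 xax[-0.001 -0.    -1.   ] F[-0.1  0.4 -0.1] open64.0 | shift[ 2.21 -0.1  -0.05] rows2.1
```

View pics/w22.png

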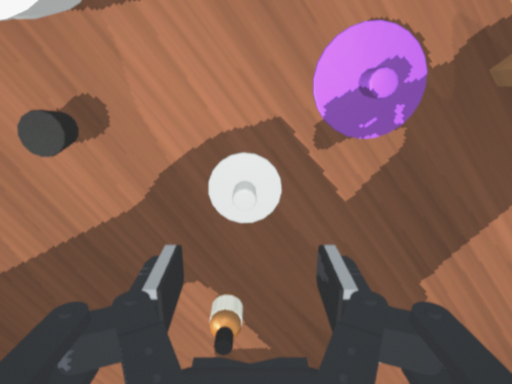

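>>> drive_tool --commands "-0.5 0.6 -0.1 -0.04 0;-0.5 1.4 -0.1 -0.04 0;-0.5 2.1 -0.1 -0.04 0;-0.5 2.18 -0.1 -0.04 0;0.3 2.18 -0.1 -0.04 0;1 2.18 -0.1 -0.04 0;1 2.18 -0.1 -0.04 0;1 2.18 -0.1 -0.04 0" --newtons 40

```text
t: 21.02
tool_pos: [0.6119, 0.0876, 0.0275]
tool_rot: [1.675, 0.824, -1.668]
contact_force: [-1.0, -0.0, 5.3]
opening: 0.0161
```

>>> drive_tool --commands "1 0 0 0 0;1 0 0 0 0;1 0 0 0 0" --newtons 50

```text
t: 21.27
tool_pos: [0.612, 0.0878, 0.0276]
tool_rot: [1.675, 0.824, -1.667]
contact_force: [0.4, -0.2, 6.2]
opening: 0.0154
```

>>> drive_tool --commands "1 -0.3 0 0 0;1 -1 0 0 0;1 -1.8 0 0 0;1 -2.6 0 0 0;1 -3.1 0 0 0;1 -3.1 0 0 0;1 -3.1 0 0 0"

```text
t: 21.85
tool_pos: [0.6109, 0.0879, 0.1512]
tool_rot: [1.674, 0.824, -1.668]
contact_force: [0.3, -0.1, -1.4]
opening: 0.0148
```

```bash
python3 -c "
from h import *
heldlid(.029,'w23')
plan(.6266,-.0818,.15)"
```

```text
held 5020 centre [608.2  87. ] minus tcp [-2.7 -0.9] res [-0.5 -0.2  0.1] z [132.2 135.2 150.8]
t21.90 pos[609.6  87.8 148.9] yawY-37.4 q6 0.67 xax[ 0.  0. -1.] F[ 0.1 -0.1 -1. ] open14.8 | shift[-0.03  2.91  3.11] rows4.1
```

View pics/w23.png

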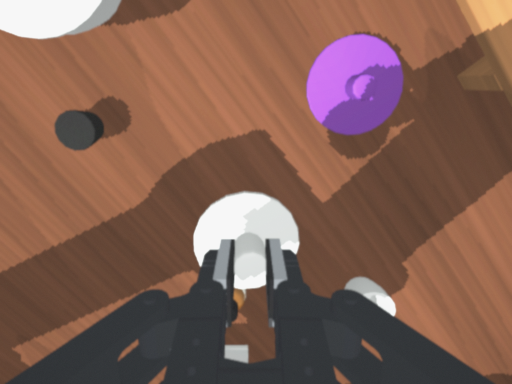

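>>> drive_tool --commands "1 0 0.5 0.53 0;1 0 1 1.06 0;1 0 1.6 1.7 0;1 0 2.2 2.3 0;1 0 2.6 2.75 0;1 0 2.8 2.95 0;1 0 2.8 2.95 0;1 0 2.8 2.95 0"

```text
t: 22.57
tool_pos: [0.6263, -0.0735, 0.1471]
tool_rot: [1.671, 0.828, -1.675]
contact_force: [-0.7, -0.2, -0.5]
opening: 0.0145
```

```bash
python3 -c "
from h import *
heldlid(.029,'w24')
rim(.6266,-.0818,.023,.038,'w24')
plan(.6286,-.081,.15)"
```

```text
held 5010 centre [623.5 -74.4] minus tcp [-2.8 -0.9] res [-0.8 -0.2  0.1] z [127.9 131.1 146.6]
rim 391 44 arc [-57. 140.] centre [625.7 -82.9] res 0.4
t22.67 pos[626.7 -72.5 147.8] yawY-37.3 q6 0.42 xax[-0.002  0.001 -1.   ] F[-0.4  1.  -0.2] open14.8 | shift[-0.05  0.17  0.14] rows0.2
```

View pics/w24.png

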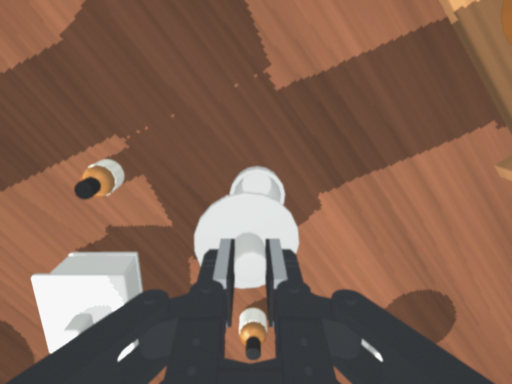

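>>> drive_tool --commands "1 0.3 0.17 0.12 0;1 0.9 0.17 0.12 0;1 1.5 0.17 0.12 0;1 1.8 0.17 0.12 0;1 1.92 0.17 0.12 0;1 1.92 0.17 0.12 0"

```text
t: 23.17
tool_pos: [0.6285, -0.0812, 0.0698]
tool_rot: [1.669, 0.829, -1.674]
contact_force: [-0.3, -1.0, 0.4]
opening: 0.0146
```

```bash
python3 -c "
from h import *
heldlid(.029,'w25')
plan()"
```

```text
held 5018 centre [625.8 -82. ] minus tcp [-2.7 -0.8] res [-0.6 -0.4 -0. ] z [50.8 53.8 69.6]
t23.22 pos[629.6 -81.6  71.6] yawY-37.4 q6 0.41 xax[-0.001  0.    -1.   ] F[ 0.5 -0.7 -0.3] open15.0 | shift[0. 0. 0.] rows0.0
```

View pics/w25.png

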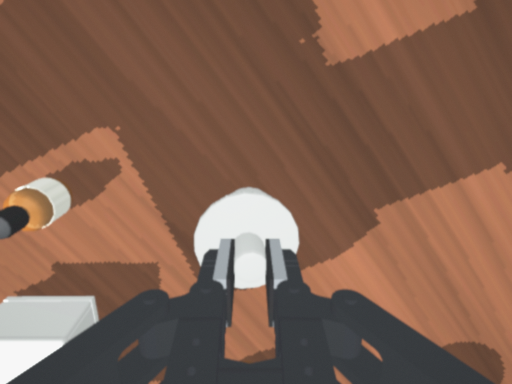

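>>> drive_tool --commands "1 0.05 0 0.01 0;1 0.1 0 0.01 0;1 0.15 0 0.01 0;1 0.18 0 0.01 0;1 0.18 0 0.01 0"

```text
t: 23.63
tool_pos: [0.6295, -0.0823, 0.0649]
tool_rot: [1.672, 0.826, -1.671]
contact_force: [0.4, -0.5, -0.3]
opening: 0.015
```

>>> drive_tool --commands "1 0.02 0 0 0;1 0.05 0 0 0;1 0.05 0 0 0"

```text
t: 23.88
tool_pos: [0.6294, -0.0823, 0.0626]
tool_rot: [1.672, 0.826, -1.672]
contact_force: [0.2, 0.2, -0.4]
opening: 0.0149
```

```bash
python3 -c "
from h import *
heldlid(.029,'w26');plan()"
```

```text
held 5017 centre [626.5 -83. ] minus tcp [-2.8 -0.8] res [-0.8 -0.3  0.1] z [43.4 46.6 62. ]
t23.93 pos[629.3 -82.2  62.6] yawY-37.4 q6 0.41 xax[-0.  0. -1.] F[-0.6  0.4 -1. ] open15.0 | shift[0. 0. 0.] rows0.0
```

>>> drive_tool --commands "1 0.02 0 0 0;1 0.04 0 0 0;1 0.04 0 0 0"

```text
t: 24.18
tool_pos: [0.6294, -0.0823, 0.061]
tool_rot: [1.671, 0.826, -1.672]
contact_force: [0.6, -0.3, 0.1]
opening: 0.0149
```

>>> drive_tool --commands "1 0.02 0 0 0;1 0.02 0 0 0;1 0.02 0 0 0"

```text
t: 24.43
tool_pos: [0.6297, -0.0824, 0.0607]
tool_rot: [1.672, 0.826, -1.671]
contact_force: [-0.2, 0.7, 1.8]
opening: 0.0148
```

>>> drive_tool --commands "1 0.02 0 0 0;1 0.02 0 0 0;1 0.02 0 0 0"

```text
t: 24.68
tool_pos: [0.6302, -0.0825, 0.0604]
tool_rot: [1.672, 0.825, -1.67]
contact_force: [0.8, -1.5, 3.2]
opening: 0.015
```

>>> drive_tool --commands "0.5 0 0 0 0;0.2 0 0 0 0;0 0 0 0 0;-0.2 0 0 0 0;-0.2 0 0 0 0"

```text
t: 25.1
tool_pos: [0.629, -0.0821, 0.059]
tool_rot: [1.671, 0.827, -1.673]
contact_force: [0.1, 0.4, 0.3]
opening: 0.0513
```

>>> drive_tool --commands "-0.3 -0.4 0 0 0;-0.3 -1.1 0 0 0;-0.3 -2 0 0 0;-0.3 -2 0 0 0;-0.3 -2 0 0 0"

```text
t: 25.52
tool_pos: [0.6315, -0.0827, 0.1432]
tool_rot: [1.675, 0.822, -1.666]
contact_force: [-0.9, 0.7, -0.4]
opening: 0.0555
```

```bash
python3 -c "
from h import *
placed(.626,-.0825,.029,.044,'w27')
plan(.35,-.45,.28)"
```

```text
placed [627.4 -83.1  28.7] tilt/z [-2.0000e-03 -4.0000e-03  4.2782e+01]
t25.57 pos[630.  -82.4 140.7] yawY-37.4 q6 0.41 xax[ 0.002 -0.    -1.   ] F[-0.5  0.3 -1.1] open55.8 | shift[-3.49  0.03 11.55] rows11.6
```

View pics/w27.png

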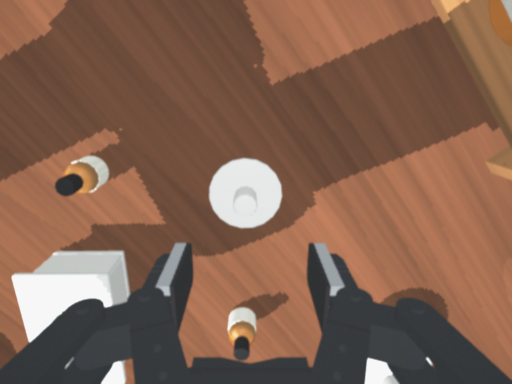

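>>> drive_tool --commands "-0.3 -1 0 0.5 0;-0.3 -2 0 1.2 0;-0.3 -2.6 0 2 0;-0.3 -3 0 3 0;-0.3 -3 0 4 0;-0.3 -3 0 5 0;-0.3 -3 0 6 0;-0.3 -3 0 7 0"

```text
t: 26.23
tool_pos: [0.4585, -0.304, 0.2577]
tool_rot: [1.671, 0.829, -1.673]
contact_force: [0.2, -0.4, 0.9]
opening: 0.0554
```

>>> drive_tool --commands "-0.3 0 0 4.5 0;-0.3 0 0 4.5 0;-0.3 0 0 4.5 0;-0.3 0 0 4.5 0;-0.3 0 0 4.5 0;-0.3 0 0 4.5 0;-0.3 0 0 4.5 0;-0.3 0 0 4.5 0"

```text
t: 26.9
tool_pos: [0.3517, -0.4451, 0.2584]
tool_rot: [1.672, 0.829, -1.671]
contact_force: [0.5, 0.1, -1.4]
opening: 0.0557
```

```bash
python3 - <<'E'
from h import *
for n in("top","scene"):
  im,d=ctrl.get_image(n);cv2.imwrite(f"pics/{n}9.png",im);W=world(n,d)
  for k,x,y,r,h in(("s",.627,-.083,.029,.044),("m",.626,-.304,.040,.058),("l",.604,.295,.053,.072)):
    dd=np.hypot(W[...,0]-x,W[...,1]-y)
    q=W[(abs(W[...,2]-h)<.006)&(dd<r+.01)]*1000
    if len(q)<20: print(n,k,'few');continue
    c=cv2.minAreaRect(q[:,:2].astype(np.float32));f=q[np.hypot(q[:,0]-x*1000,q[:,1]-y*1000)>14]
    A=np.c_[f[:,:2]-f[:,:2].mean(0),np.ones(len(f))]
    print(n,k,np.round(c[0],1),np.round(c[1],1),'tilt/z',np.round(np.linalg.lstsq(A,f[:,2],rcond=None)[0],3))
  q=W[(abs(W[...,2]-.058)<.006)&(np.hypot(W[...,0]-.434,W[...,1]+.088)<.08)]*1000
  print(n,'o',cv2.minAreaRect(q[:,:2].astype(np.float32)))
  for x,y in((.527,.0068),(.535,-.197)):
    q=W[(W[...,2]>.050)&(np.hypot(W[...,0]-x,W[...,1]-y)<.022)]*1000;print('vial',len(q),np.round(q.mean(0),1) if len(q) else 0)
    z=np.load(n+'0.npz');V=world(n,z['d']);q=V[(V[...,2]>.050)&(np.hypot(V[...,0]-x,V[...,1]-y)<.022)]*1000;print('  was',len(q),np.round(q.mean(0),1))
plan()
E
```

```text
top s [629.9 -82. ] [55.  52.9] tilt/z [ 3.0000e-03 -1.2000e-02  4.4345e+01]
top m [ 628.2 -303.1] [77.7 78.4] tilt/z [-0.00e+00  6.00e-03  5.83e+01]
top l [605.7 296. ] [105.1 102.1] tilt/z [-4.0000e-03  1.0000e-03  7.2195e+01]
top o ((436.1413879394531, -88.0130386352539), (115.8492431640625, 77.89969635009766), 52.84201431274414)
vial 19 [527.9   7.   56. ]
  was 19 [527.9   7.   55.6]
vial 20 [ 535.8 -197.3   56.3]
  was 18 [ 535.7 -197.1   55.8]
scene s [628.3 -82.9] [55.1 55.2] tilt/z [-0.0000e+00 -1.6000e-02  4.4602e+01]
scene m [ 624.8 -303.7] [80.3 77.3] tilt/z [-0.0000e+00 -8.0000e-03  5.8762e+01]
scene l [603.8 295.3] [105.5 102.9] tilt/z [-4.0000e-03  3.0000e-03  7.2892e+01]
scene o ((433.57904052734375, -87.51657104492188), (119.64147186279297, 78.19918823242188), 52.40053939819336)
vial 21 [527.    7.9  56.3]
  was 22 [526.7   7.6  54.8]
vial 20 [ 533.7 -198.2   55.1]
  was 21 [ 534.6 -197.5   56.1]
t27.00 pos[ 352.2 -445.   259.1] yawY-37.3 q6 -0.38 xax[-0.     0.001 -1.   ] F[-0.1  0.4 -0. ] open55.5 | shift[0. 0. 0.] rows0.0
```

View pics/top9.png

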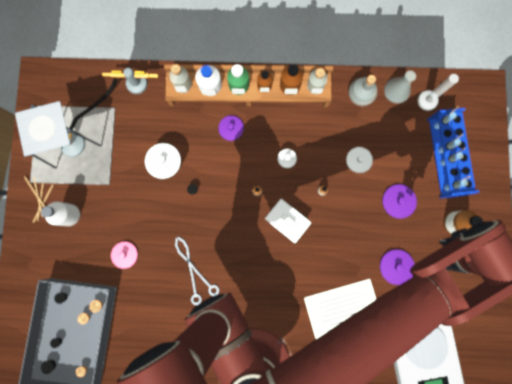

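View pics/scene9.png

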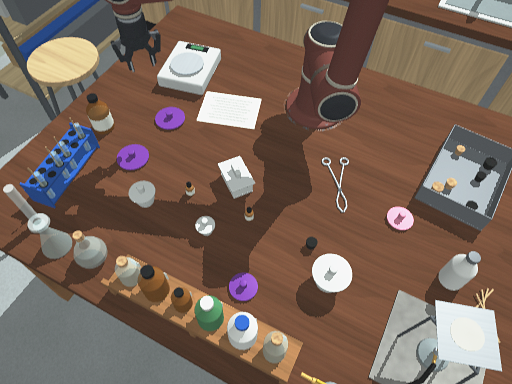

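Both views show all four lids lying flat on their vessels: top-view pixels (162,161), (287,158), (359,160) and (288,220). Both vials stand where they were, and the robot is clear of everything. I'm handing in.

```bash
python3 -c "
from station import ctrl
print(ctrl.finish_job())"
```

```text
the job is handed in; nothing more can be done
None
```

All four lids are on their vessels, and the job was handed in at about 27 s of the 128 s allowed. I gripped each lid by its knob or handle, lowered it until the wrist force showed contact, and only then released it.

- **Seating:** in the top and scene cameras, the disc tops stand at 44, 58 and 72 mm on the small, medium and large crucibles, as they should. The wrist camera read 57.5 mm on the trough (58 expected). The crucible lids read 1–2 mm lower in the wrist camera than in the others.
- **Flatness:** every lid measured under about 1° of tilt. The most was on the small lid, where only a few pixels could be measured.
- **Centring:** each lid is within about 1–2 mm of its vessel's centre, against about 6–7 mm of play. The cameras differ from one another by about 2 mm, which is the calibration limit.
- **Vials and look-alikes:** both amber bottles stand upright and moved less than about 1 mm, which is within measurement noise. The pink and purple lids were not touched.
- **Failed checks:** none. No force reading I took went above about 7 N.

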